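# Return the head-heavy clamp arm to its fork rest

## Task

Put the clamp arm, the long rod with the heavy block head at one end, away on its two-fork rest. Take it by the rod near its balance point so that it stays level, not tipping by more than about 20 degrees, carry it over and lay it down in both forks, without dropping it, with the balance point midway between the forks (either way round). Leave the short plain rod where it lies.

Things in the scene. Friction and masses are not known exactly. Their poses are not given: they have to be found in the camera images.
- balance_point (a point): Balance point of the loose clamp arm, on its rod's axis, 22 mm above the bench. Arm: 0.56 kg, round steel rod 12 mm thick, dark block head (40 x 40 x 38 high, thumb screw 18 mm out at one side), grey disc 44 across at the other end. x axis: along the rod to the head, whose face is 70 mm and end 111 mm away; the disc's outer face is at -220 mm. Gripped far from here it tips.
- rest_mid (a point): Point midway between the forks of the fixed aluminium rest, at slot floor height, 62 mm up. x axis: from fork to fork; the rod lies along it, its axis 68 mm up. Base 130 x 84 x 10 mm; forks 8 mm thick, centred 42 mm either side along x, each with an open-topped flat-floored slot 32 mm wide; prongs rise to 94 mm.
- spacer_mid (a point): Middle of the short plain rod, a bystander not to be moved: loose, 200 mm long, 12 mm thick, an equal grey disc 44 mm across at each end, no block head; axis 22 mm above the bench, x along it.
- cord_mid (a point): A point on the fixed, stiff grey cord (an obstacle to stay clear of) that slants through the air on the left: from x 0.66, y 0.04, z 0.04 m near the bench past x 0.57, y 0.09, z 0.15 and this point (x 0.435, y 0.18, z 0.45) to x 0.35, y 0.25, z 0.66 and x 0.22, y 0.39, z 1.2. Arms starting left of it pass between it and their base.

How it is judged:
By the outcome, as a careful person would: the job done as asked, in the order asked, and still so for the second after the job is handed in, with the robot touching nothing.
It also fails if it takes over 43 s, if anything falls off the work surface, if the arm or the gripper's body presses on something with over 40 N, if the wrist force passes 120 N, or if a joint passes its speed limit or range.

## Robot

A 6-joint arm with a two-finger parallel gripper is mounted at the origin on a cart in front of the work surface, level with it; the furniture and walls round the work are solid. World frame = base frame: x ahead of the robot, y to its left, z up, the work surface at z = 0. Lengths are in m, angles in rad, forces in N, time in s.
With the tool pointing down it reaches from about 0.3 to 0.85 m from the base axis. Payload 5.4 kg.
Tool frame: the origin (TCP) lies midway between the tips of the shut fingers; the grasp point (between the pads) lies 19 mm behind it; z points along the fingers, y is the line along which they close (so a half turn about z gives the same grasp; the last joint's range is limited). The gripper opens to 85 mm and grips with 20 to 120 N. Pads are 22 mm wide; open, the fingers measure 114 mm over their backs; the gripper's body (76 mm by 85 mm) begins 54 mm behind the grasp point. The pads swing forward as they close: fully open they stand 13 mm farther back than shut.
Start: joints at [1.096, 0.158, 1.597, -0, 1.386, -0.21], TCP at [0.15, 0.555, 0.231] pointing down, gripper open.
Joint ranges: [-2.91, 2.91], [-0.94, 2.29], [0.18, 2.7], [-1.29, 4.43], [0.17, 2.64], [-3, 3]. Speed limits (rad/s): [2.57, 2.57, 3.14, 3.14, 3.14, 3.14].

## Interface

Orientations are given as a 3x3 rotation matrix whose columns are the frame's x, y, z axes.
In Python, from station import * gives the robot as it stands. The module is installed in compiled form; this text tells all that it offers. Calls block until the motion is done:
- move_ptp(position, orientation): joint-space move of the TCP to a pose.
- move_straight(position, feed=0.15, rotation=None): straight line of the TCP; rotation=None keeps the orientation; feed is the mean speed in m/s.
- move_j(angles): joint-space move.
- let_go() and grasp(squeeze=None): open the fingers fully, or close them until they stop; squeeze is the grip in N (None keeps the last).
- wait(seconds).
- solve_ik(position, orientation): joint angles nearest the present ones, or None.
- observe(): the state.
- capture(name): name is "side" or "top" or "wrist"; returns the picture (480x640x3 uint8, red, green, blue); there is no depth.
- camera_info(name): a dict with "fovy" (degrees; the focal length in pixels is half the picture's height over the tangent of half this angle, whatever the lens; pixels are square), "cx", "cy" (the principal point, pixels), "world_from_camera" (4x4, takes a point from camera to world coordinates); the wrist camera has in their place "mount" (4x4, takes a point from camera to tool coordinates, whose origin is the TCP and whose axes are the flange's). Camera axes: x right, y down, z forward; pixel columns grow to the right and rows downward; lengths in m; the calibration is good to about 2 mm. The wrist camera is an equidistant fisheye: a pixel r from the principal point sees the ray r / f radians off the axis. A picture is of the moment at which its call begins: read the wrist's pose just before it. camera_info takes no time and is no camera call.
A pose or a line that the arm cannot do raises IKError and nothing moves.
- finish_job(): hands the job in; it is judged then, once.
The state is a dict: "clock": time; "joints": joint angles; "qd": joint speeds; "effort": joint torques, N m; "ee_pos": TCP position; "ee_rot": TCP orientation; "force": force on the tool from outside, world axes, zero at the start; "wrist_torque": the same for the moment, N m; "opening": finger opening in m; "grasp_force": force on a finger pad.
Only numpy, scipy, OpenCV 4.12 (cv2) and the standard library are available. Lean on these libraries where they do the work, as an engineer would, in place of code of your own. Each camera call takes 0.05 s, during which the arm holds its last target. There are 200 camera calls.

## Working session

There is one attempt and no reset: what is moved stays moved. The work goes in short steps, each a Python script; the robot and the scene stay as the last script left them, time stands still between calls to the robot, and variables do not carry over. Pictures are saved under pics/ and viewed, at most 10 in all, crops included, and the job is handed in when it is done.

```bash
mkdir -p pics; python3 - <<'E'
from station import *
import cv2,numpy as np
for n in ("side","top","wrist"):
    im=capture(n); cv2.imwrite(f"pics/{n}0.png",im[:,:,::-1])
    print(n,{k:(np.round(v,4).tolist()) for k,v in camera_info(n).items() if not isinstance(v,str)})
s=observe();print(s["clock"],s["ee_pos"],s["ee_rot"],s["opening"])
E
```

```text
side {'fovy': 46.2584, 'cx': 319.4436, 'cy': 240.944, 'world_from_camera': [[0.9829, -0.0935, 0.1587, 0.3149], [-0.1836, -0.5645, 0.8047, -1.1364], [0.0143, -0.8201, -0.572, 1.0056], [0.0, 0.0, 0.0, 1.0]]}
top {'fovy': 56.1509, 'cx': 320.5141, 'cy': 238.3513, 'world_from_camera': [[-0.0044, -0.9861, 0.166, 0.3746], [-0.9997, 0.0006, -0.023, -0.0801], [0.0226, -0.1661, -0.9859, 1.1692], [0.0, 0.0, 0.0, 1.0]]}
wrist {'fovy': 65.7065, 'cx': 316.0846, 'cy': 239.6501, 'mount': [[0.0004, -0.9566, -0.2916, 0.0756], [1.0, 0.0003, 0.0006, -0.0015], [-0.0005, -0.2916, 0.9566, -0.1425], [0.0, 0.0, 0.0, 1.0]]}
0.15 [0.15026159 0.55453886 0.2305258 ] [[-9.65144004e-01  2.61718432e-01 -7.17051047e-04]
 [ 2.61719182e-01  9.65143176e-01 -1.31112179e-03]
 [ 3.48912187e-04 -1.45308734e-03 -9.99998883e-01]] 0.08551584388117998
```

View pics/top0.png

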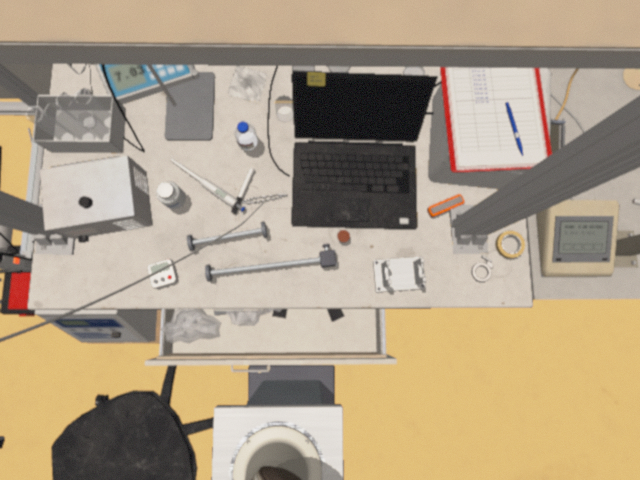

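View pics/side0.png

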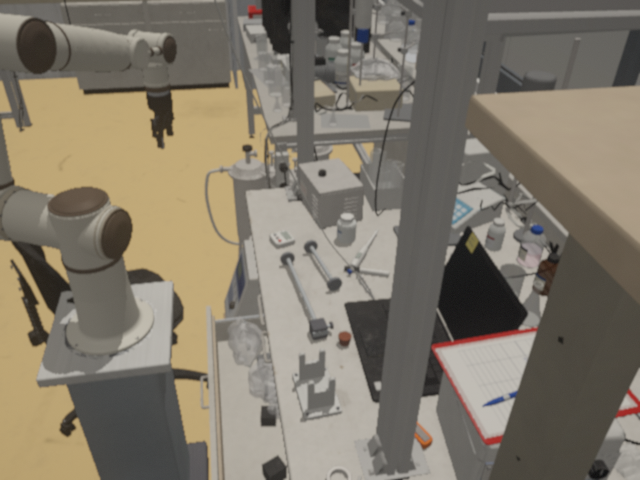

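Top view: the clamp arm runs from its disc at (209,272) to its head at (327,257). The rest is at about (400,274) and the short rod runs (191,242)–(264,231). In the side view the arm runs (288,259)–(320,330) and the rest is at about (318,385). I'll zoom in on both to triangulate.

```bash
python3 - <<'E'
import cv2,numpy as np
t=cv2.imread("pics/top0.png")[225:300,195:435]; s=cv2.imread("pics/side0.png")[235:425,265:355]
t=cv2.resize(t,None,fx=3.3,fy=3.3,interpolation=cv2.INTER_CUBIC)
cv2.imwrite("pics/tz.png",t)
s=cv2.resize(s,None,fx=3,fy=3,interpolation=cv2.INTER_CUBIC)
c=np.zeros((600,800,3),np.uint8); 
t=t[:, :]
c[:247,:792]=t[:247,:792]
s=np.rot90(s)  # 90 ccw : x'=row, y'=W-1-col
c[255:255+s.shape[0],:s.shape[1]]=s
cv2.imwrite("pics/c1.png",c)
E
```

```text
(no output)
```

View pics/c1.png

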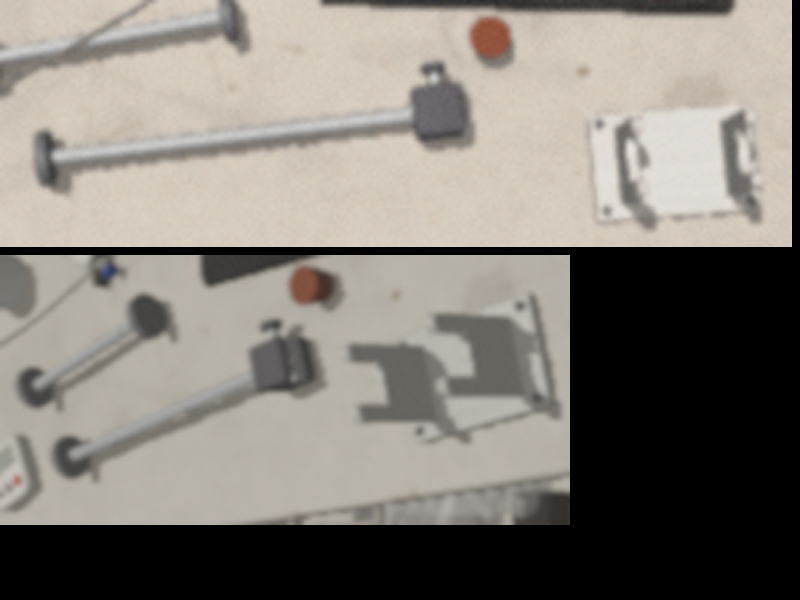

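In the composite, the clamp rod meets its disc at top (52,157) / side (78,456) and its head face at top (412,118) / side (252,378). The rest base corners in top are (589,115), (597,222), (760,212) and (745,105). In side, the prong ends span (347,345)–(360,420) and (433,315)–(446,392). Next I triangulate.

```bash
cat > h.py <<'E'
from station import *
import numpy as np, cv2
def ray(n,u,v,pose=None):
    i=camera_info(n); f=240/np.tan(np.radians(i["fovy"])/2)
    a,b=(u-i["cx"])/f,(v-i["cy"])/f
    if n=="wrist":
        T=np.eye(4);T[:3,:3]=pose[1];T[:3,3]=pose[0];T=T@i["mount"]
        r=np.hypot(a,b); d=np.array([a/r*np.sin(r),b/r*np.sin(r),np.cos(r)])
    else: T=np.array(i["world_from_camera"]); d=np.array([a,b,1.])
    d=T[:3,:3]@d; return T[:3,3],d/np.linalg.norm(d)
def plane(r,z): return r[0]+r[1]*(z-r[0][2])/r[1][2]
def tri(*rs):
    A=sum(np.eye(3)-np.outer(d,d) for o,d in rs); b=sum((np.eye(3)-np.outer(d,d))@o for o,d in rs)
    p=np.linalg.solve(A,b); return p,[np.linalg.norm(np.cross(p-o,d)) for o,d in rs]
def project(n,P,pose=None):
    i=camera_info(n); f=240/np.tan(np.radians(i["fovy"])/2)
    if n=="wrist":
        T=np.eye(4);T[:3,:3]=pose[1];T[:3,3]=pose[0];T=T@i["mount"]
    else: T=np.array(i["world_from_camera"])
    c=T[:3,:3].T@(np.array(P)-T[:3,3])
    if n=="wrist":
        th=np.arctan2(np.hypot(c[0],c[1]),c[2]); q=c[:2]/np.hypot(c[0],c[1])*th
    else: q=c[:2]/c[2]
    return f*q+[i["cx"],i["cy"]]
E
python3 - <<'E'
from h import *
np.set_printoptions(precision=4,suppress=True)
T=lambda x,y: ray("top",195+x/3.3-.35,225+y/3.3-.35)
S=lambda x,y: ray("side",265+(269-(y-255))/3-.33,235+x/3-.33)
d,e=tri(T(52,157),S(78,456)); print("disc",d,e)
h,e2=tri(T(412,118),S(252,378)); print("head",h,e2, np.linalg.norm(h-d))
u=(h-d)/np.linalg.norm(h-d); print("balance",h-.07*u,u)
c=[plane(T(*p),.01) for p in((589,115),(597,222),(760,212),(745,105))]
print(np.array(c),np.mean(c,0))
f=[plane(S(*p),.094) for p in((347,345),(360,420),(433,315),(446,392))]
print(np.array(f),np.mean(f,0))
for p in((588,345-230),):pass
for b in((530,293),(425,437),(553,410)): print("sidebase",plane(S(*b),.01))
E
```

```text
disc [0.48   0.1751 0.0137] [np.float64(0.0014909349337727468), np.float64(0.0014909349337726941)]
head [ 0.5077 -0.1037  0.034 ] [np.float64(0.0013530062815609875), np.float64(0.0013530062815610903)] 0.28092256272468635
balance [ 0.5008 -0.0342  0.0289] [ 0.0985 -0.9925  0.0723]
[[ 0.514  -0.2438  0.01  ]
 [ 0.4302 -0.248   0.01  ]
 [ 0.4375 -0.3759  0.01  ]
 [ 0.5218 -0.3676  0.01  ]] [ 0.4759 -0.3088  0.01  ]
[[ 0.5006 -0.2725  0.094 ]
 [ 0.444  -0.276   0.094 ]
 [ 0.5056 -0.3568  0.094 ]
 [ 0.4506 -0.3591  0.094 ]] [ 0.4752 -0.3161  0.094 ]
sidebase [ 0.5203 -0.3761  0.01  ]
sidebase [ 0.4326 -0.2612  0.01  ]
sidebase [ 0.4342 -0.3812  0.01  ]
```

```bash
python3 - <<'E'
from h import *
np.set_printoptions(precision=3,suppress=True)
print("post foot",plane(ray("top",453,252),0),plane(ray("top",455,218),0.02),"ring",plane(ray("top",472,270),0))
s=observe(); R=s["ee_rot"]; b=np.arctan2(.555,.15)
p=np.array([.34*np.cos(b),.34*np.sin(b),.24])
move_straight(p,feed=.25)
q=np.array(observe()["joints"]);print(q)
q[0]=-.07;q[5]=-.15
move_j(q); s=observe();print(s["clock"],s["ee_pos"],s["ee_rot"][:,0])
def rot(a): # tool x at angle a
    c,d=np.cos(a),np.sin(a); return np.array([[c,d,0],[d,-c,0],[0,0,-1.]])
a=np.arctan2(.98,-.0985); 
move_ptp([.47,-.05,.27],rot(a))
s=observe(); im=capture("wrist"); cv2.imwrite("pics/w1.png",im[:,:,::-1])
print(s["clock"],s["ee_pos"],s["joints"],s["force"])
np.savez("w1.npz",p=s["ee_pos"],R=s["ee_rot"])
E
```

```text
post foot [ 0.535 -0.457  0.   ] [ 0.622 -0.461  0.02 ] ring [ 0.487 -0.505  0.   ]
[ 0.947 -0.533  2.175  0.     1.498 -0.359]
2.5 [0.326 0.098 0.24 ] [-0.082  0.997  0.001]
3.3417 [ 0.469 -0.049  0.27 ] [-0.36  -0.14   1.822  0.001  1.461 -0.462] [ 0.045  0.107 -0.871]
```

View pics/w1.png

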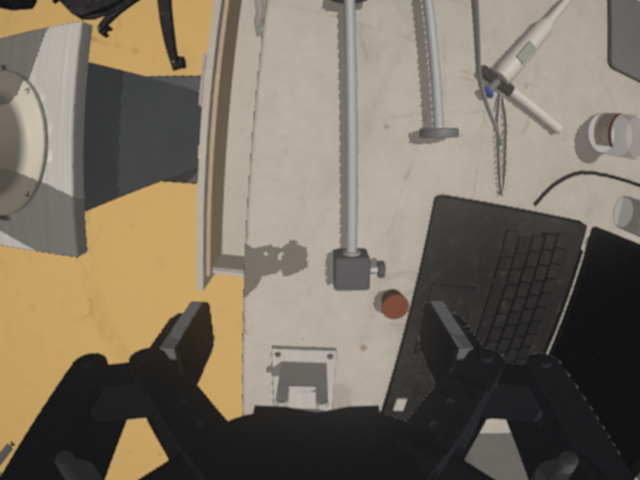

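The rod axis runs (347,10)–(350,250), with the head face at row ~250. The thumb screw is on the laptop side, and the rest's near edge is at (275–335,348). I'll take one more view over the rest, which also serves as the second arm view.

```bash
python3 - <<'E'
from h import *
s=observe(); p=np.array(s["ee_pos"])
move_straight([.455,-.235,.27],feed=.3)
s=observe(); im=capture("wrist"); cv2.imwrite("pics/w2.png",im[:,:,::-1])
print(s["clock"],s["ee_pos"],s["joints"])
np.savez("w2.npz",p=s["ee_pos"],R=s["ee_rot"])
a=cv2.imread("pics/w1.png")[235:300,320:400]; b=cv2.imread("pics/w2.png")
c=np.zeros((600,800,3),np.uint8)
c[:260,:320]=cv2.resize(a,None,fx=4,fy=4,interpolation=cv2.INTER_CUBIC)
c[:320,330:]=cv2.resize(b[20:180,260:495],None,fx=2,fy=2,interpolation=cv2.INTER_CUBIC)
c[330:600,:]=0
cv2.imwrite("pics/w2a.png",c)
E
```

```text
4.1583 [ 0.45507409 -0.23334477  0.27003326] [-7.10960003e-01 -3.29062649e-02  1.72087643e+00  8.24704136e-04
  1.45416297e+00 -8.12329959e-01]
```

View pics/w2.png

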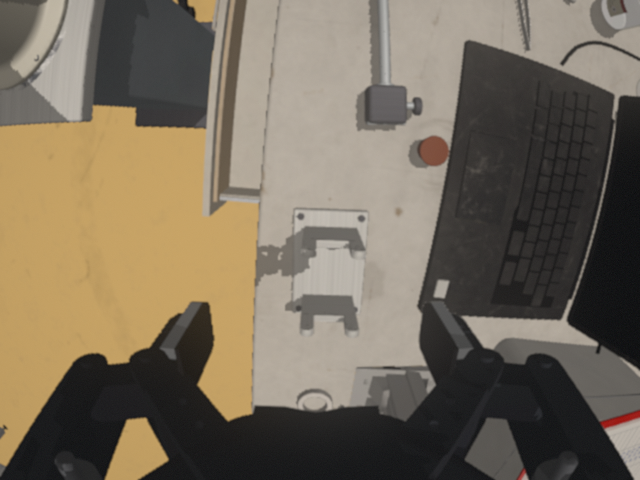

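The rest is in full view: base corners at about (293,209), (368,210) and (360,320), forks at rows ~240 and ~300. The head is at (385,103), with its face at row ~85. I need a zoom for sub-pixel points.

```bash
python3 - <<'E'
import cv2,numpy as np
a=cv2.imread("pics/w1.png")[225:300,320:400]; b=cv2.imread("pics/w2.png")
z=lambda i,k:cv2.resize(i,None,fx=k,fy=k,interpolation=cv2.INTER_CUBIC)
c=np.zeros((600,800,3),np.uint8)
c[:560,:400]=z(b[200:340,280:380],4)
c[:300,410:730]=z(a,4)
q=z(b[60:130,350:440],4); c[310:590,410:770]=q
cv2.imwrite("pics/z2.png",c)
E
```

```text
(no output)
```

View pics/z2.png

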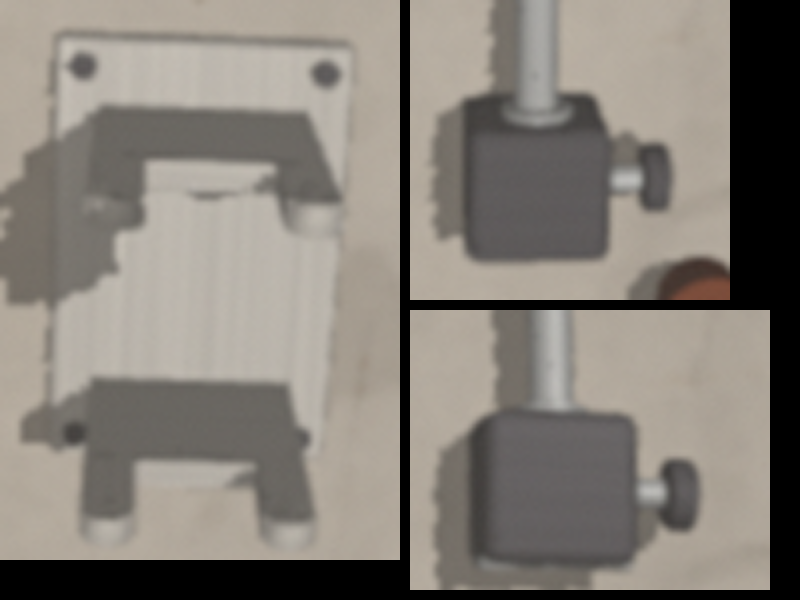

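```bash
python3 - <<'E'
from h import *
np.set_printoptions(precision=4,suppress=True)
L=lambda f:(lambda d:(d["p"],d["R"]))(np.load(f))
P1,P2=L("w1.npz"),L("w2.npz")
W=lambda x,y: ray("wrist",280+x/4-.375,200+y/4-.375,P2)
A=lambda x,y: ray("wrist",320+(x-410)/4-.375,225+y/4-.375,P1)
B=lambda x,y: ray("wrist",350+(x-410)/4-.375,60+(y-310)/4-.375,P2)
hc,e=tri(A(537,197),B(563,488));print("head top",hc,e)
print(plane(A(537,197),.041),plane(B(563,488),.041))
print("face",plane(A(537,112),.022))
# rod axis by mask: midpoints in w1 rows 20..220 (bright stripe)
g=cv2.cvtColor(cv2.imread("pics/w1.png"),cv2.COLOR_BGR2GRAY).astype(float)
print(g[60,335:362].astype(int),g[180,335:362].astype(int))
h2=plane(A(537,40),.022);d2=plane(ray("wrist",348.5,60,P1),.022);print(h2,d2)
print("prongs",[plane(W(*p),.094) for p in((112,216),(314,218),(108,528),(288,530))])
print("slot",[plane(W(*p),.062) for p in((143,160),(277,160),(135,460),(258,460))])
c=[plane(W(*p),.01) for p in((57,35),(352,43),(320,452),(50,448))];print("base",np.array(c))
# height of prongs: wrist vs side view
S=lambda x,y: ray("side",265+(269-(y-255))/3-.33,235+x/3-.33)
print(tri(W(314,203),S(347,352))[0],tri(W(108,528),S(446,388))[0],tri(W(288,530),S(434,320))[0])
E
```

```text
head top [ 0.5148 -0.1251  0.0344] [np.float64(0.000461922232691812), np.float64(0.00046192223269196316)]
[ 0.5134 -0.1224  0.041 ] [ 0.5141 -0.1258  0.041 ]
face [ 0.5127 -0.1046  0.022 ]
[171 171 170 158 130 111 110 112 112 107 104 116 132 148 161 171 174 169
 160 150 142 145 158 164 165 165 163] [167 167 166 163 145 120 111 111 112 111 110 108 119 135 150 160 165 168
 167 163 154 140 142 162 172 171 171]
[ 0.51  -0.084  0.022] [0.4856 0.1022 0.022 ]
prongs [array([ 0.4496, -0.2707,  0.094 ]), array([ 0.4954, -0.2666,  0.094 ]), array([ 0.4562, -0.3525,  0.094 ]), array([ 0.5008, -0.3488,  0.094 ])]
slot [array([ 0.4561, -0.2665,  0.062 ]), array([ 0.4891, -0.2631,  0.062 ]), array([ 0.4624, -0.3498,  0.062 ]), array([ 0.4951, -0.3467,  0.062 ])]
base [[ 0.4303 -0.2486  0.01  ]
 [ 0.5121 -0.2424  0.01  ]
 [ 0.5211 -0.3698  0.01  ]
 [ 0.4386 -0.3765  0.01  ]]
[ 0.4964 -0.2653  0.0872] [ 0.4552 -0.3553  0.0891] [ 0.5025 -0.3523  0.0883]
```

```bash
cat >> h.py <<'E'
def rot(u): # tool x opposite rod direction u (2D), pointing down
    c,d=-np.array(u)/np.hypot(*u); return np.array([[c,d,0],[d,-c,0],[0,0,-1.]])
BAL=np.array([.504,-.0345]); U=(.118,-.993); REST=np.array([.4755,-.310]); V=(.070,-.9975)
E
python3 - <<'E'
from h import *
np.set_printoptions(precision=3,suppress=True)
d=np.load("w1.npz");P=(d["p"],d["R"])
for z in(0,.02): print([plane(ray("wrist",*q,P),z) for q in((435,197),(384,413))], plane(ray("top",292,226),z))
R=rot(U)
move_straight([*BAL,.16],feed=.3,rotation=R)
s=observe();print(s["clock"],s["ee_pos"],s["joints"],s["force"])
print(project("wrist",[*BAL,.022],(s["ee_pos"],s["ee_rot"])))
cv2.imwrite("pics/w3.png",capture("wrist")[:,:,::-1])
E
```

```text
[array([ 0.605, -0.035,  0.   ]), array([ 0.602, -0.36 ,  0.   ])] [ 0.605 -0.032  0.   ]
[array([ 0.598, -0.032,  0.02 ]), array([ 0.595, -0.341,  0.02 ])] [ 0.601 -0.033  0.02 ]
5.1417 [ 0.504 -0.035  0.161] [-0.308  0.044  1.865 -0.001  1.231 -0.427] [ 0.522 -0.517  0.284]
[317.592 224.043]
```

View pics/w3.png

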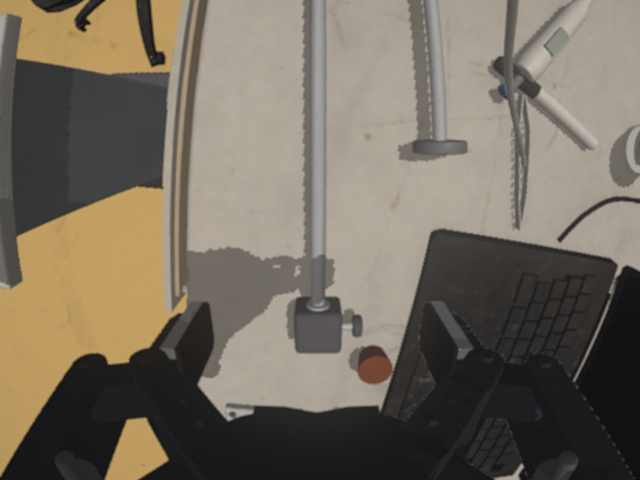

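The rod is centred under the gripper (columns 311–327), with the head face at (318,303). The short rod's disc is at (440,147) and the laptop edge is well to the right. I'll check the numbers and grasp.

```bash
python3 - <<'E'
from h import *
np.set_printoptions(precision=4,suppress=True)
s=observe();P=(s["ee_pos"],s["ee_rot"])
f=plane(ray("wrist",318,303,P),.022); r2=plane(ray("wrist",319,60,P),.022)
u=(f-r2)/np.linalg.norm(f-r2);b=f-.07*u
print("bal",b,u,"spacer disc",plane(ray("wrist",440,147,P),.03))
if np.linalg.norm(b[:2]-BAL)<.008:
    t=(b[:2]+BAL)/2; print(t)
    move_straight([*t,.05],feed=.2); move_straight([*t,.006],feed=.08)
    print(observe()["force"])
    grasp(60); s=observe(); print(s["clock"],s["opening"],s["grasp_force"],s["force"],s["ee_pos"])
    move_straight([*t,.03],feed=.06); wait(.2)
    s=observe(); print(s["clock"],s["opening"],s["grasp_force"],s["force"],s["wrist_torque"],s["ee_pos"])
    cv2.imwrite("pics/s4.png",cv2.resize(capture("side")[200:380,240:400,::-1],None,fx=3,fy=3))
E
```

```text
bal [ 0.5048 -0.0338  0.022 ] [ 0.115  -0.9934  0.    ] spacer disc [0.5888 0.0383 0.03  ]
[ 0.5044 -0.0342]
[ 0.2646 -0.6872 -0.5083]
7.275 0.009537710041244861 58.49125385284424 [0.1215 0.7355 2.0663] [ 0.5047 -0.0342  0.0063]
8.025 0.010315465564982626 58.378631472587585 [-0.9552  0.1926 -6.808 ] [-0.0795 -0.0181  0.0317] [ 0.504  -0.0341  0.0296]
```

View pics/s4.png

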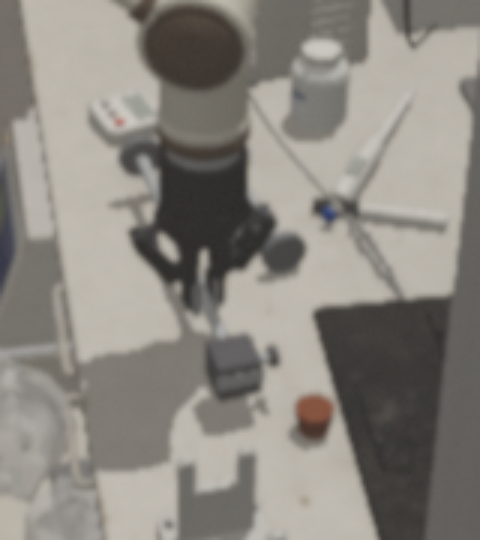

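```bash
python3 - <<'E'
from h import *
for i in range(4):
    wait(.1); s=observe(); print(np.round(s["force"],2),np.round(s["wrist_torque"],3))
E
```

```text
[ 0.41 -0.14 -5.06] [-0.048 -0.025  0.031]
[-0.21  0.09 -5.98] [ 0.043 -0.015  0.026]
[-0.71  0.38 -5.39] [ 0.01  -0.064 -0.017]
[ 0.62  0.06 -5.39] [ 0.001 -0.081 -0.039]
```

The arm is lifted and level, the head clear of the bench, and the wrist moment is about zero. The short rod is untouched. Next I carry it over and stop just above the forks.

```bash
python3 - <<'E'
from h import *
p=observe()["ee_pos"]
move_straight([p[0],p[1],.14],feed=.12)
move_straight([*REST,.14],feed=.14,rotation=rot(V))
move_straight([*REST,.105],feed=.08); wait(.2)
s=observe();print(s["clock"],s["ee_pos"],s["force"],s["wrist_torque"],s["opening"])
a=capture("wrist")[:,:,::-1]; b=cv2.resize(capture("side")[300:440,240:400,::-1],(480,420))
c=np.zeros((480,800,3),np.uint8); c[:,:320]=a[:,160:480]; c[:420,320:]=b
cv2.imwrite("pics/c5.png",c)
E
```

```text
12.4583 [ 0.47587741 -0.31043062  0.1057141 ] [ 0.99233124  0.08564514 -6.05321573] [-0.03129137 -0.04536831  0.02228794] 0.009901692383306864
```

View pics/c5.png

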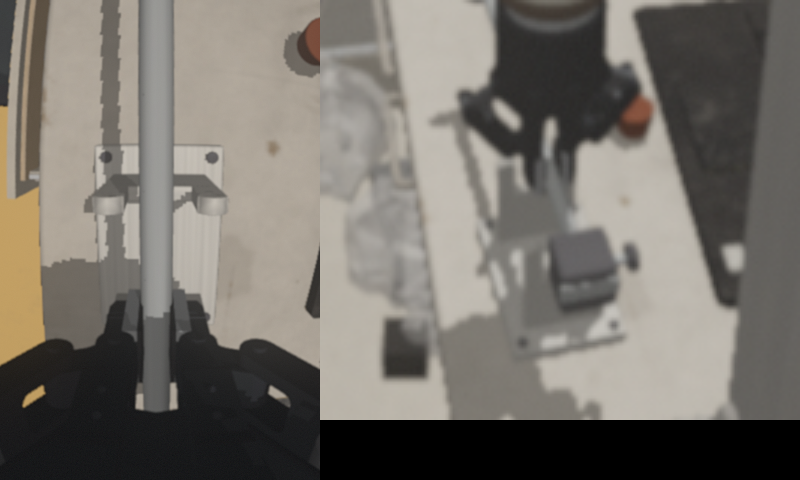

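The rod (column ~157) sits mid-way between the prong tops (108 and 211), level and parallel to the rest. I lower it and release.

```bash
python3 - <<'E'
from h import *
np.set_printoptions(precision=3,suppress=True)
s=observe();P=(s["ee_pos"],s["ee_rot"])
m=[plane(ray("wrist",160+x,203,P),.094) for x in(108,211)];print("near fork",m)
p=np.array(s["ee_pos"]); p=np.array([*REST,.06]); move_straight(p,feed=.08)
for z in(.056,.054,.052,.050):
    move_straight([*REST,z],feed=.03); wait(.1); f=observe()["force"]; print(z,f)
    if f[2]>-2.5: break
let_go(); wait(.3); s=observe();print(s["clock"],s["ee_pos"],s["force"])
move_straight([*REST,.10],feed=.08); move_straight([*REST,.22],feed=.2)
s=observe();np.savez("w6.npz",p=s["ee_pos"],R=s["ee_rot"]);print(s["clock"])
a=capture("wrist")[:,:,::-1]; b=cv2.resize(capture("side")[300:440,240:400,::-1],(480,420))
c=np.zeros((480,800,3),np.uint8); c[:,:320]=a[:,160:480]; c[:420,320:]=b
cv2.imwrite("pics/c6.png",c)
E
```

```text
near fork [array([ 0.451, -0.269,  0.094]), array([ 0.494, -0.266,  0.094])]
0.056 [ 0.641 -0.894 -5.601]
0.054 [-0.612  0.068 -5.571]
0.052 [ 0.725 -0.953 -3.846]
0.05 [-4.073  3.737  9.225]
15.7167 [ 0.476 -0.31   0.05 ] [-0.263 -0.709  0.024]
17.2417
```

View pics/c6.png

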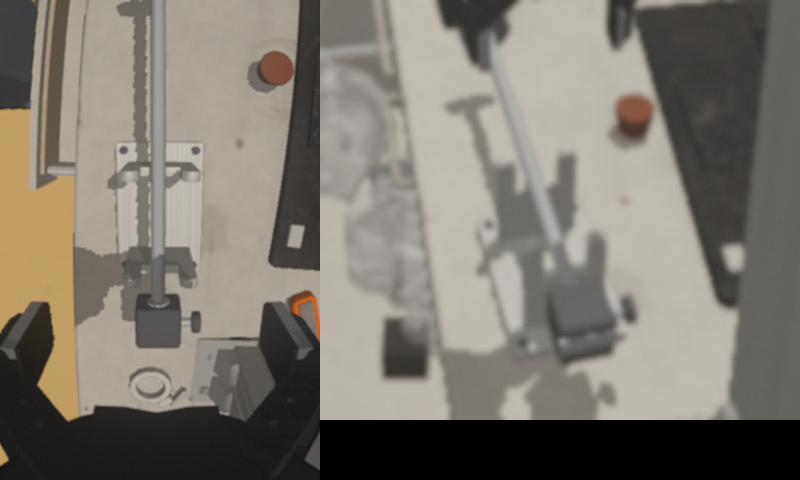

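The rod lies in both forks, with the head face at (318,302) just beyond the far fork. I'll check the balance point and hand it in.

```bash
python3 - <<'E'
from h import *
d=np.load("w6.npz");P=(d["p"],d["R"])
f=plane(ray("wrist",318,302,P),.068)[:2]; v=np.array(V)
off=(f-REST)@v-.07; print("balance offset",off,f)
if abs(off)<.008: print(finish_job())
E
```

```text
balance offset 0.001855635861440802 [ 0.47974116 -0.3817381 ]
the job is handed in; nothing more can be done
None
```

The clamp arm lies level in both forks of its rest, its balance point about 2 mm from midway by the last wrist picture; the short rod was left alone, the gripper is clear, and the job was handed in at about 17 s.

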